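# Open the tumbling barrel

### The arm

A 7-joint arm with a two-finger parallel gripper is mounted at the origin on the work surface. World frame = base frame: x ahead of the robot, y to its left, z up, the work surface at z = 0. Lengths are in m, angles in rad, forces in N, time in s.
With the tool pointing down it reaches from about 0.4 to 0.875 m from the base axis. Payload 19.3 kg.
Tool frame: the origin (TCP) lies on the centre line of the jaws, within the pads' length; the fingertips stand 19 mm ahead of it and the grasp point (between the pads) is the TCP; x points along the fingers, y is the direction in which the jaws open and shut, and the axes are right-handed (so a half turn about x gives the same grasp; the last joint's range is limited). The gripper opens to 85 mm and grips with 20 to 120 N. Pads are 22 mm wide; open, the fingers measure 114 mm over their backs; the gripper's body (76 mm by 85 mm) begins 54 mm behind the grasp point. The pads swing forward as they close: fully open they stand 13 mm farther back than shut.
Start: joints at [1.059, 0.521, -0.036, 1.599, 0.021, 1.021, -0.113], TCP at [0.267, -0.565, 0.228] pointing down, gripper open.
Joint ranges: [-2.91, 2.91], [-0.3, 2.13], [-1.5, 1.42], [0.17, 2.43], [-1.26, 4.41], [0.16, 1.93], [-2.52, 2.52]. Speed limits (rad/s): [1.89, 1.89, 2.39, 2.39, 3.01, 3.01, 3.01].

### API

Orientations are given as [roll, pitch, yaw] about the fixed x, y, z axes, in that order (R = Rz(yaw) Ry(pitch) Rx(roll)).
In Python, from station import arm gives the robot as it stands.
- The arm moves only by the tool drive_tool, never from a script. Its argument "rows" is a list of rows, each a list of 7 numbers: the shift along the tool's x, y, z in m, then the turn, a rotation vector about the tool's x, y, z in rad, then the finger opening in m, from 0 to 0.0854. In form: [[dx, dy, dz, ax, ay, az, grip], ...]. A call has 1 to 5 rows; each row shifts and turns the commanded pose from where the row before left it, along the tool's axes as they then stand; what a row does not reach is not made up. A row lasts 1/8 s, in which the tool goes at most 62.5 mm and 10.7 degrees, less where a joint would pass 70% of its speed; a pose out of reach is approached as far as the arm can. A call is refused whole if a number of a shift passes 0.0625 or a number of a turn 0.188, either way. A call with a gripper value outside its range is refused whole. The fingers move at their own pace and stop on an object; "grip_force" is the grip in N (left out, the last holds). Time passes only in rows, so rows that do not move let the fingers close. It gives the time, the measured TCP pose, the force and the opening at its end, in the units of the state.
- arm.get_obs(): the state, without advancing time (a new reading comes with each control period).
- arm.get_image(name): name is "scene" or "top" or "wrist"; returns a dict with "frame" (400x640x3 uint8, red, green, blue), "vfov" (degrees; the focal length in pixels is half the picture's height over the tangent of half this angle, whatever the lens; pixels are square), "cx", "cy" (the principal point, pixels), "world_from_camera" (4x4, takes a point from camera to world coordinates); the wrist camera has in their place "T_tool_cam" (4x4, takes a point from camera to tool coordinates, whose origin is the TCP and whose axes are the tool frame's). Camera axes: x right, y down, z forward; pixel columns grow to the right and rows downward; lengths in m; the calibration is good to about 2 mm. A picture is of the moment at which its call begins: read the wrist's pose just before it. There is no depth.
- arm.close_job(): hands the job in, once; it reports no verdict.
Trained networks look in the newest picture that a camera, given by its name, has taken for a name from the list of things; names that differ only in an ending like _2 or _b are one class to them, and where a whole thing is asked for, a point or a joint stands for the part that bears it (a point fixed in the world has none). Each returns a list of dicts, best first, with "confidence" (0 to 1); they miss things now and then, are a little off and sometimes report something else, mostly with a low value. They report only what shows in the picture. A call takes as long as a camera call. They do not tell look-alikes from the thing itself.
- arm.look_for(name, camera): "extent" ([left, top, width, height] in pixels, round what is visible of it).
The state is a dict: "clock": time; "q": joint angles; "joint_vel": joint speeds; "tau": joint torques, N m; "position": TCP position; "tool_rot": TCP orientation; "contact_force": force on the tool from outside, world axes, zero at the start; "moment": the same for the moment, N m; "opening": opening from 0.0 (shut) to 1.0 (fully open).
Only numpy, scipy, OpenCV 4.12 (cv2) and the standard library are available. Lean on these libraries where they do the work, as an engineer would, in place of code of your own. Each camera call takes 0.05 s, during which the arm holds its last target.

### The job

Unscrew the cross-bar plug from the polishing barrel that lies in the tumbler: turn it a quarter turn anticlockwise, as seen facing the port, until its thread lets go, and draw it straight out of the port. Then lower it into the wooden tray before letting go, and leave it lying there.

Things in the scene. Friction and masses are not known exactly. Their poses are not given: they have to be found in the camera images.
- plug: Loose aluminium screw plug, 180 g, with a cross bar 104 mm long (y), 10 x 10 mm, level at start. Origin: bar's middle on the screw axis, 80 mm above bench, 40 mm before the mouth. x runs into the port, z up. Then neck 16 mm across, flange 46 mm (x 33 to 39 mm), threaded stem (pegs 40 mm across) to x = 59 mm. It lies clear once the bar is over 60 mm from the mouth; it sags 2 mm in its play.
- bar_end (a point): Middle of the bar's rising end face (plug y = -52 mm), axes as the plug's. Pinch the bar near here across x; it swings between the fingers about x. Anticlockwise facing the port, this end rises; after 90 degrees it is uppermost, the bar upright and 4 mm farther out. From about 70 to 100 degrees the pegs face straight slots: pull along -x. A stop blocks turning beyond about 105 degrees.
- port (a point): Centre of the mouth of the horizontal port, 80 mm above the bench: the open end of a grey collar 54 mm across, 36 mm long, on the end of a black rubber barrel (120 mm across, 148 mm long) lying in a blue tumbler stand fixed to the bench. +x points into the barrel along the port's axis, y is level, z up; the free side is -x.
- tray: Open wooden tray, loose, about 800 g, 200 (x) x 180 (y) mm outside, 32 mm high, walls and floor 6 mm thick. Origin: centre of the underside; z up.
Mind the look-alikes: they are no part of the job. Of the things that look like the plug, the largest one is meant.

How it is judged:
By the outcome, as a careful person would: the job done as asked, in the order asked, and still so for the second after the job is handed in, with the robot touching nothing.
It also fails if it takes over 48 s, if anything falls off the work surface, if the arm or the gripper's body presses on something with over 40 N, if the wrist force passes 120 N, or if a joint passes its speed limit or range.

## Working session

There is one attempt and no reset: what is moved stays moved. The work goes in short steps, Python scripts to look and compute and a tool call to move; the robot and the scene stay as the last step left them, time stands still between calls to the robot, and variables do not carry over. Pictures are saved under pics/ and viewed, and the job is handed in when it is done.

Besides the shell and the picture viewer there is one more tool, called by a JSON object that holds its "api" and its "payload". drive_tool: Moves the arm, as the interface text tells. Its arguments: {"type":"object","properties":{"rows":{"type":"array"},"grip_force":{"type":"number"}},"required":["rows"]}

```bash
mkdir -p pics; ls
python3 - <<'E'
from station import arm
import cv2,numpy as np
np.set_printoptions(precision=4,suppress=True)
o=arm.get_obs();print(o)
for c in ["scene","top"]:
    im=arm.get_image(c);cv2.imwrite(f"pics/{c}0.png",im["frame"][:,:,::-1]);print(c,im["vfov"],im["cx"],im["cy"]);print(np.array(im["world_from_camera"]))
    for n in ["plug","bar_end","port","tray"]:
        print(n,[(d["extent"],round(d["confidence"],2)) for d in arm.look_for(n,c)])
E
```

```text
pics
{'clock': 0.0, 'q': array([ 1.0588,  0.522 , -0.0363,  1.6   ,  0.0212,  1.0211, -0.1128]), 'joint_vel': array([-0.0006, -0.0005, -0.0008,  0.0004,  0.002 , -0.0005,  0.0014]), 'tau': array([  0.0001, -92.7127,   1.9799, -36.994 ,   0.0177,   0.0081,
        -0.0001]), 'position': array([ 0.2671, -0.5647,  0.2271]), 'tool_rot': array([-1.4856,  1.5697,  2.0978]), 'contact_force': array([ 0.074 , -0.1785,  0.1906]), 'moment': array([ 0.0604, -0.0536, -0.0086]), 'opening': 1.003011646815326}
scene 47.80538461794781 321.35466564744735 205.00629785055946
[[-0.6499  0.4958 -0.5761  1.076 ]
 [ 0.76    0.4171 -0.4984  0.4218]
 [-0.0068 -0.7617 -0.6479  0.6547]
 [ 0.      0.      0.      1.    ]]
plug [([296.0, 272.2, 24.2, 37.5], 0.84), ([350.5, 214.4, 34.7, 39.6], 0.65), ([361.9, 220.9, 28.4, 12.4], 0.5)]
bar_end [([345.0, 219.2, 40.3, 37.8], 0.72), ([362.2, 221.4, 25.9, 12.4], 0.49)]
port [([371.9, 221.5, 161.1, 141.1], 0.87)]
tray [([200.1, 138.5, 109.3, 77.0], 0.87)]
top 52.28200062305814 326.08938384585406 191.18777080977955
[[-0.2071 -0.9518  0.2264  0.4032]
 [-0.9783  0.2028 -0.0424 -0.0037]
 [-0.0056 -0.2303 -0.9731  0.7824]
 [ 0.      0.      0.      1.    ]]
plug [([252.0, 138.5, 27.3, 27.3], 0.81), ([279.6, 242.8, 26.9, 31.8], 0.79), ([228.8, 171.9, 37.8, 54.7], 0.63)]
bar_end [([254.7, 137.0, 26.3, 29.6], 0.7), ([234.1, 174.0, 30.6, 52.7], 0.61), ([276.3, 242.7, 29.5, 19.9], 0.52)]
port [([88.4, 180.5, 148.2, 102.5], 0.8), ([234.4, 174.0, 29.8, 54.7], 0.4)]
tray [([391.2, 142.1, 123.8, 121.9], 0.96)]
```

View pics/scene0.png

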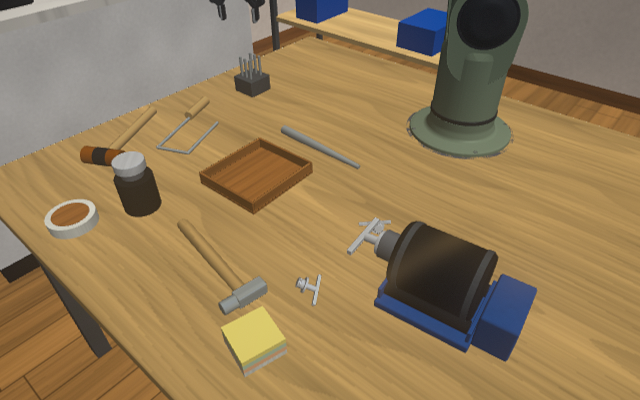

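View pics/top0.png

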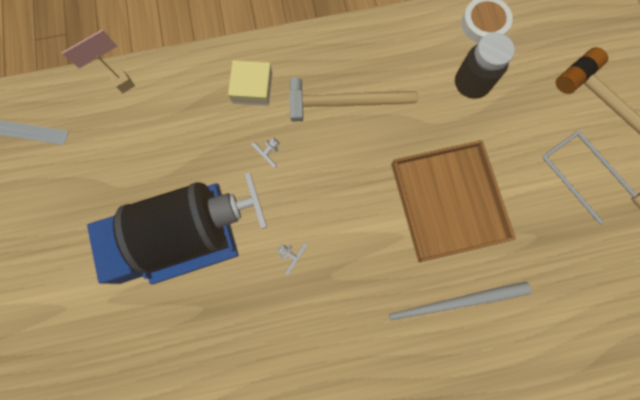

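Run:
```python
import cv2
a=cv2.imread("pics/top0.png")[120:290,80:320];cv2.imwrite("pics/topc.png",cv2.resize(a,None,fx=3.3,fy=3.3,interpolation=cv2.INTER_CUBIC))
a=cv2.imread("pics/scene0.png")[180:330,280:480];cv2.imwrite("pics/scenec.png",cv2.resize(a,None,fx=4,fy=4,interpolation=cv2.INTER_CUBIC))
```

```text
(no output)
```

View pics/topc.png

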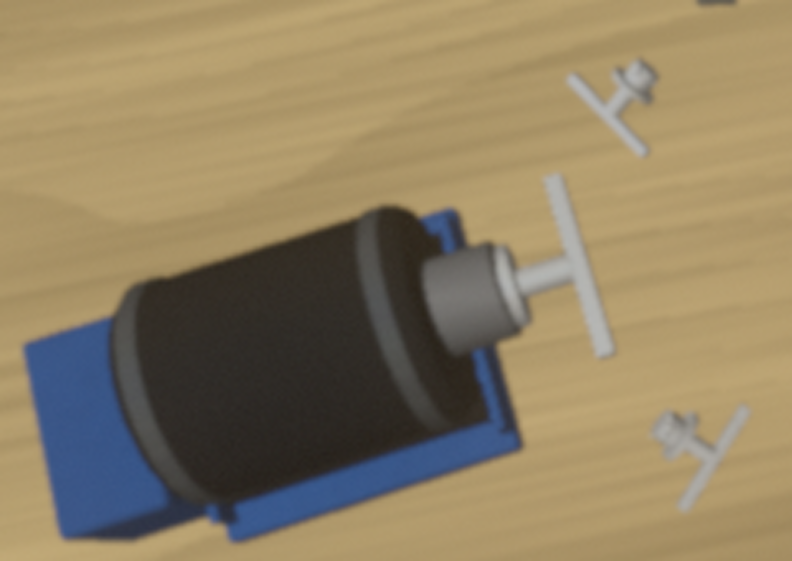

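View pics/scenec.png

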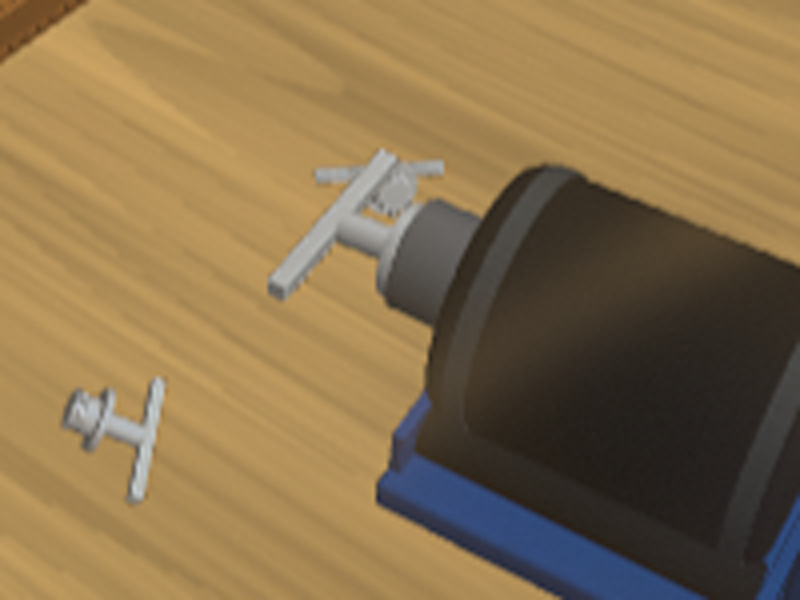

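The candidates for the plug in the top picture are a small one at (265,152), the large one in the port at (256,200), and a small one at (293,257). The crop shows that the largest is seated in the grey collar, so that is the plug. The rising end lies at about (248,175).

```bash
cat > h.py <<'E'
import numpy as np
from station import arm
from scipy.spatial.transform import Rotation as R
np.set_printoptions(precision=4,suppress=True)
def ray(im,u,v,T=None):
    f=200/np.tan(np.radians(im["vfov"])/2)
    T=np.array(im["world_from_camera"]) if T is None else T
    d=T[:3,:3]@np.array([(u-im["cx"])/f,(v-im["cy"])/f,1.]);return T[:3,3],d
def onz(im,u,v,z,T=None):
    o,d=ray(im,u,v,T);return o+d*(z-o[2])/d[2]
def toolT():
    o=arm.get_obs();T=np.eye(4);T[:3,:3]=R.from_euler('xyz',o["tool_rot"]).as_matrix();T[:3,3]=o["position"];return T
def proj(im,p,T=None):
    f=200/np.tan(np.radians(im["vfov"])/2)
    T=np.array(im["world_from_camera"]) if T is None else T
    c=T[:3,:3].T@(np.array(p)-T[:3,3]);return np.array([im["cx"]+f*c[0]/c[2],im["cy"]+f*c[1]/c[2]])
E
python3 - <<'E'
from h import *
im=arm.get_image("top")
c=lambda x,y:(80+x/3.3,120+y/3.3)
a=onz(im,*c(551,177),.085);b=onz(im,*c(605,355),.085);print(a,b,np.linalg.norm(a-b))
m=onz(im,*c(574,268),.085);n=onz(im,*c(515,283),.088);print(m,n)
print("tray",[onz(im,u,v,.032) for u,v in [(392,163),(482,142),(514,237),(419,260)]])
s=arm.get_image("scene")
c=lambda x,y:(280+x/4,180+y/4)
print("scene", onz(s,*c(386,152),.085),onz(s,*c(276,285),.085))
# triangulate barrel axis direction
T=toolT();print(T)
E
```

```text
[0.6262 0.097  0.085 ] [0.525  0.0851 0.085 ] 0.10192583758799628
[0.5742 0.0932 0.085 ] [0.572  0.1246 0.088 ]
tray [array([ 0.6059, -0.1718,  0.032 ]), array([ 0.6108, -0.3531,  0.032 ]), array([ 0.4212, -0.3563,  0.032 ]), array([ 0.4169, -0.1749,  0.032 ])]
scene [0.5313 0.0876 0.085 ] [0.6328 0.101  0.085 ]
[[-0.      0.4275 -0.904   0.2672]
 [ 0.     -0.904  -0.4275 -0.565 ]
 [-1.     -0.     -0.      0.2277]
 [ 0.      0.      0.      1.    ]]
```

{"api": "drive_tool", "payload": {"rows": [[0,-0.04,-0.055,0,0,0,0.0854],[0,-0.04,-0.055,0,0,0,0.0854],[0,-0.04,-0.055,0,0,0,0.0854],[0,-0.04,-0.055,0,0,0,0.0854],[0,-0.04,-0.055,0,0,0,0.0854]]}}

```text
clock: 1.23
position: [0.4179, -0.289, 0.228]
tool_rot: [2.102, 1.57, -0.598]
contact_force: [1.9, -0.0, 0.3]
opening: 1.002
```

{"api": "drive_tool", "payload": {"rows": [[0,-0.04,-0.055,0,0,0,0.0854],[0,-0.04,-0.055,0,0,0,0.0854],[0,-0.04,-0.055,0,0,0,0.0854],[0,-0.04,-0.05,0,0,0,0.0854],[0,-0.04,-0.05,0,0,0,0.0854]]}}

```text
clock: 1.85
position: [0.5626, -0.0121, 0.2279]
tool_rot: [2.473, 1.57, -0.227]
contact_force: [0.3, -0.3, -0.2]
opening: 1.002
```

{"api": "drive_tool", "payload": {"rows": [[0,-0.01,-0.01,0.16,0,0,0.0854],[0,0,0,0.16,0,0,0.06],[0,0,0,0,0,0,0.05]]}}

```text
clock: 2.22
position: [0.5667, -0.0004, 0.2277]
tool_rot: [1.44, 1.571, -1.578]
contact_force: [-0.5, -0.9, 0.2]
opening: 0.604
```

Run:
```python
from h import *; import cv2
o=arm.get_obs();T=toolT();print(o["clock"],T)
im=arm.get_image("wrist");cv2.imwrite("pics/w1.png",im["frame"][:,:,::-1])
W=T@np.array(im["T_tool_cam"]);print(np.array(im["T_tool_cam"]),im["vfov"])
for n in ["plug","port","bar_end"]:
  for d in arm.look_for(n,"wrist"):print(n,d)
m=np.array([.576,.092,.08])
print([proj(im,m+s*.052*np.array([.993,.12,0])+[0,0,.005],W) for s in(-1,0,1)])
```

```text
2.225 [[-0.      0.1227 -0.9924  0.5667]
 [-0.0003 -0.9924 -0.1227 -0.0004]
 [-1.      0.0003  0.      0.2277]
 [ 0.      0.      0.      1.    ]]
[[-0.0007 -0.2967  0.955  -0.1463]
 [ 1.      0.0005  0.0009 -0.0006]
 [-0.0007  0.955   0.2967 -0.0776]
 [ 0.      0.      0.      1.    ]] 67.085057555869
plug {'extent': [258.3, 23.8, 50.2, 60.2], 'confidence': 0.84}
plug {'extent': [182.7, 103.4, 60.2, 106.7], 'confidence': 0.68}
plug {'extent': [255.8, 212.2, 45.9, 31.0], 'confidence': 0.64}
port {'extent': [0.0, 78.8, 200.4, 145.9], 'confidence': 0.87}
bar_end {'extent': [258.8, 24.6, 48.5, 59.7], 'confidence': 0.77}
bar_end {'extent': [182.6, 104.0, 59.4, 105.4], 'confidence': 0.76}
bar_end {'extent': [257.1, 212.1, 46.9, 30.2], 'confidence': 0.72}
[array([236.8648, 213.3115]), array([232.3895, 163.0827]), array([227.4161, 107.2645])]
```

View pics/w1.png

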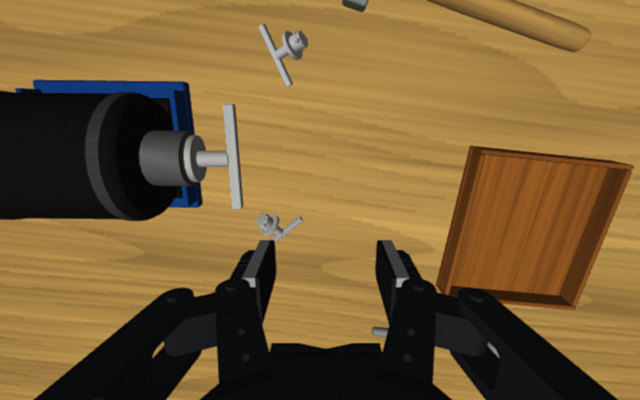

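The wrist picture shows the large plug's bar from (230,105) to (237,207) with its neck in the grey collar. The small look-alikes are at (283,52) and (278,225).

Run:
```python
from h import *; import cv2
T=toolT();im=arm.get_image("wrist");W=T@np.array(im["T_tool_cam"])
a=onz(im,230,105,.085,W);b=onz(im,236.8,207.5,.085,W);print(a,b,np.linalg.norm(a-b),(a+b)/2)
f=im["frame"][90:220,140:260,::-1];cv2.imwrite("pics/w1c.png",cv2.resize(f,None,fx=4.5,fy=4.5,interpolation=cv2.INTER_CUBIC))
```

```text
[0.6298 0.0955 0.085 ] [0.5305 0.0855 0.085 ] 0.0997778292543912 [0.5802 0.0905 0.085 ]
```

View pics/w1c.png

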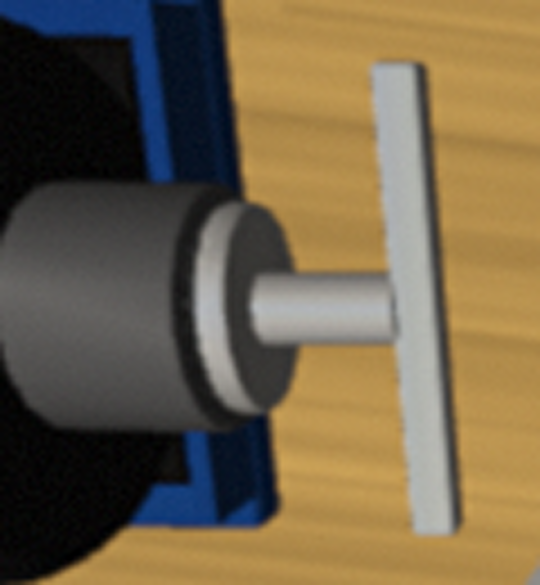

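{"api": "drive_tool", "payload": {"rows": [[0,-0.045,-0.034,0,0,0,0.05],[0,-0.045,-0.034,0,0,0,0.05],[0.04,0,0,0,0,0,0.05],[0.035,0,0,0,0,0,0.05],[0,0,0,0,0,0,0.05]]}}

```text
clock: 3.1
position: [0.6219, 0.0965, 0.1507]
tool_rot: [0.057, 1.567, -2.962]
contact_force: [-0.0, -0.2, -0.1]
opening: 0.584
```

Run:
```python
from h import *; import cv2
o=arm.get_obs();T=toolT();print(o["clock"],T,o["opening"])
im=arm.get_image("wrist");cv2.imwrite("pics/w2.png",im["frame"][:,:,::-1])
W=T@np.array(im["T_tool_cam"])
m=np.array([.579,.092,.085])
u=np.array([.9925,.122,0])
print([proj(im,m+s*.052*u,W) for s in(-1,0,1)])
```

```text
3.1 [[-0.0041  0.1224 -0.9925  0.6219]
 [-0.0007 -0.9925 -0.1224  0.0965]
 [-1.      0.0002  0.0042  0.1507]
 [ 0.      0.      0.      1.    ]] 0.5841293010017012
[array([324.7344, 316.1491]), array([324.7687, 261.3078]), array([324.8078, 198.7673])]
```

View pics/w2.png

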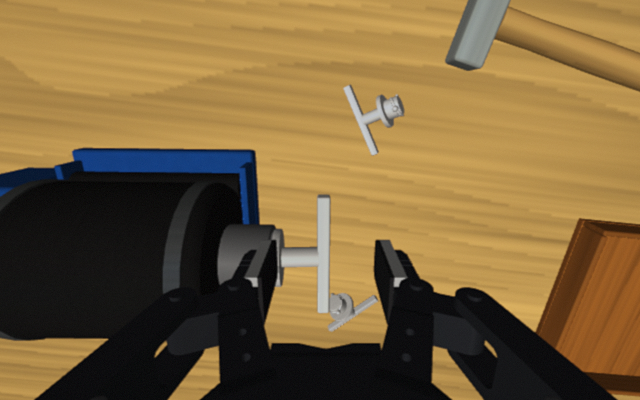

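The bar spans (323,195) to (323,312) and is centred between the pads at columns 272 and 377. It lies about 3 mm farther out than predicted, so I shift a little and then go down.

{"api": "drive_tool", "payload": {"rows": [[0.035,-0.001,-0.003,0,0,0,0.05],[0.036,0,0,0,0,0,0.05],[0,0,0,0,0,0,0.05]]}}

```text
clock: 3.52
position: [0.6256, 0.098, 0.0815]
tool_rot: [0.057, 1.569, -2.962]
contact_force: [0.8, -0.4, 0.1]
opening: 0.583
```

Run:
```python
from h import *; import cv2
o=arm.get_obs();T=toolT();print(o["clock"],o["position"],o["contact_force"])
im=arm.get_image("wrist");s=arm.get_image("scene")
cv2.imwrite("pics/w3.png",np.hstack([im["frame"][100:400,160:500,::-1],s["frame"][130:430,250:500,::-1][:300,:].copy() if 0 else cv2.resize(s["frame"][170:340,300:500,::-1],(353,300))]))
```

```text
3.525 [0.6256 0.098  0.0815] [ 0.8386 -0.4285  0.1128]
```

View pics/w3.png

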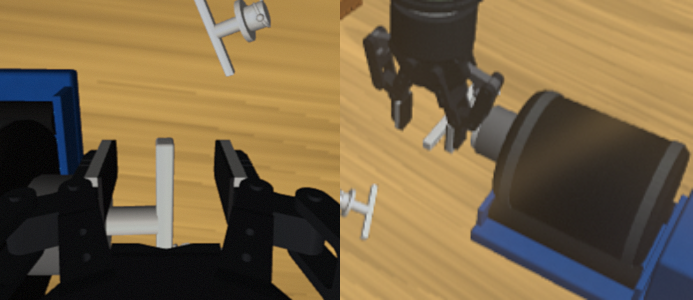

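The bar end sits between the pads. I close on it.

{"api": "drive_tool", "payload": {"rows": [[0,0,0,0,0,0,0.02],[0,0,0,0,0,0,0.006],[0,0,0,0,0,0,0.006],[0,0,0,0,0,0,0.006]], "grip_force": 40}}

```text
clock: 4.12
position: [0.6261, 0.0983, 0.0819]
tool_rot: [-2.919, 1.571, 0.345]
contact_force: [-1.2, 0.1, 0.1]
opening: 0.072
```

Run:
```python
from h import *; import cv2
o=arm.get_obs();print(o["clock"],o["position"],o["contact_force"],o["moment"],o["opening"])
im=arm.get_image("wrist");cv2.imwrite("pics/w4.png",im["frame"][100:400,160:500,::-1])
```

```text
4.125 [0.6261 0.0983 0.0819] [-1.1974  0.0692  0.1136] [ 0.0348  0.0145 -0.0362] 0.07206772586235392
```

View pics/w4.png

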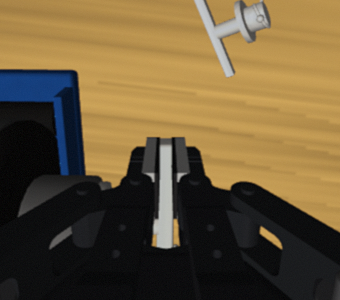

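{"api": "drive_tool", "payload": {"rows": [[0,0,0,0,0,0,0.0],[0,0,0,0,0,0,0.0]]}}

```text
clock: 4.42
position: [0.6261, 0.0983, 0.0817]
tool_rot: [-0.187, 1.571, 3.076]
contact_force: [-0.7, 0.2, -0.3]
opening: -0.002
```

Run:
```python
from h import *; import cv2
o=arm.get_obs();print(o["clock"],o["position"],o["contact_force"],o["moment"],o["opening"])
im=arm.get_image("wrist");cv2.imwrite("pics/w5.png",cv2.resize(im["frame"][220:350,260:390,::-1],None,fx=4,fy=4,interpolation=cv2.INTER_CUBIC))
```

```text
4.425 [0.6261 0.0983 0.0817] [-0.6737  0.2359 -0.2739] [ 0.0084 -0.0076  0.0171] -0.0015078283320929496
```

View pics/w5.png

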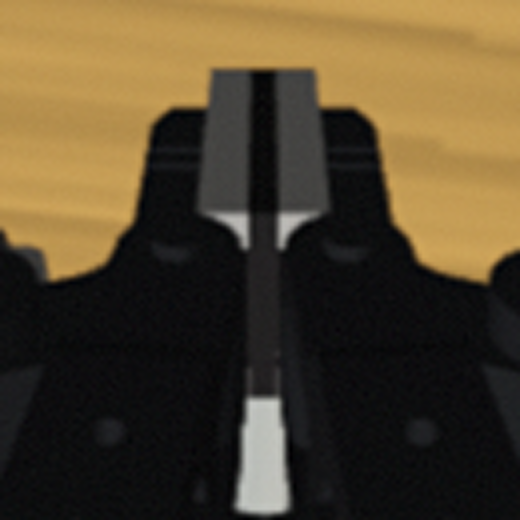

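Run:
```python
from h import *; import cv2
s=arm.get_image("scene");t=arm.get_image("top");f=arm.get_image("wrist")["frame"]
cv2.imwrite("pics/s6.png",cv2.resize(s["frame"][170:320,300:500,::-1],None,fx=4,fy=4,interpolation=cv2.INTER_CUBIC))
cv2.imwrite("pics/t6.png",np.hstack([cv2.resize(t["frame"][120:290,180:320,::-1],None,fx=2.5,fy=2.5),cv2.resize(f[100:400,180:460,::-1],(397,425))]))
```

```text
(no output)
```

View pics/s6.png

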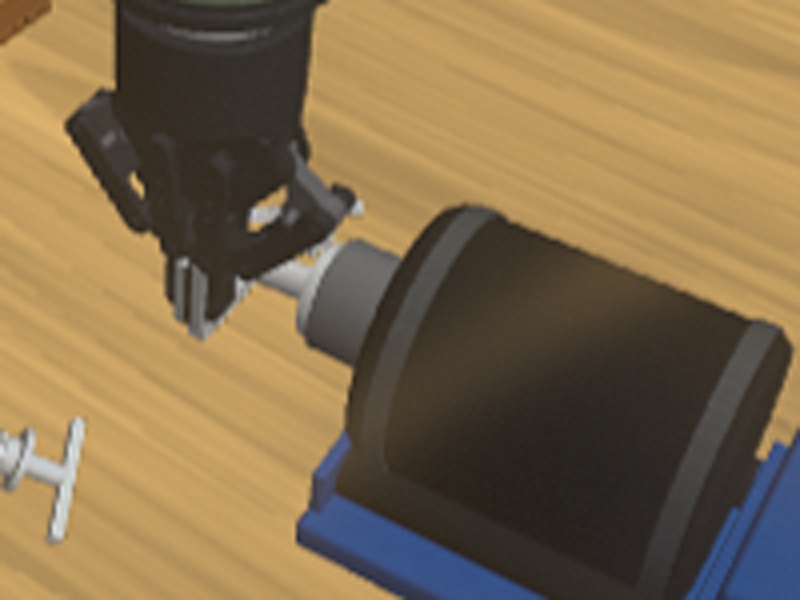

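View pics/t6.png

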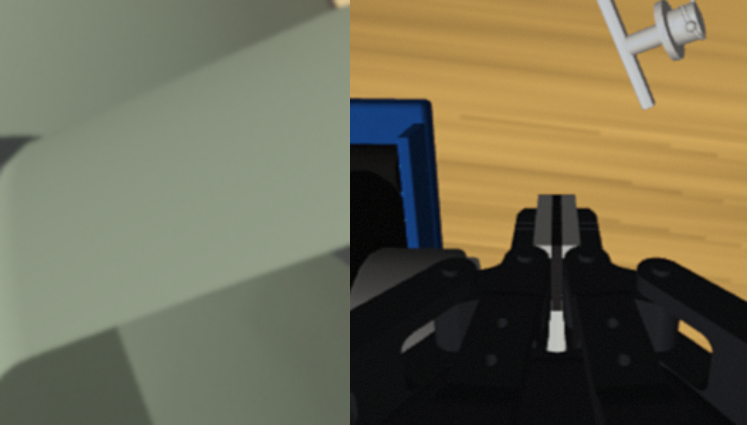

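Run:
```python
from h import *; import cv2
T=toolT();im=arm.get_image("wrist");s=arm.get_image("scene");W=T@np.array(im["T_tool_cam"])
a=im["frame"][:,:,::-1].copy();b=s["frame"][:,:,::-1].copy()
def L(p,q,c):
    for img,i,w in((a,im,W),(b,s,None)):
        cv2.line(img,tuple(np.int32(np.round(proj(i,p,w)*16))),tuple(np.int32(np.round(proj(i,q,w)*16))),c,1,cv2.LINE_AA,4)
t=lambda *v:(T@np.array([*v,1]))[:3]
L(t(0,0,-.011),t(0,0,.011),(0,0,255)); L(t(.019,0,-.011),t(.019,0,.011),(0,255,0))
m=np.array([.5815,.0925,.085]);u=np.array([.9925,.122,0]);y=np.array([-.122,.9925,0])
for e in(-.005,.005):
  for z in(0,-.01): L(m+e*y-.052*u+[0,0,z],m+.052*u+e*y+[0,0,z],(0,255,255))
cv2.imwrite("pics/o7.png",np.hstack([cv2.resize(a[200:350,250:400],None,fx=2.6,fy=2.6,interpolation=2),cv2.resize(b[200:300,310:410],(390,390),interpolation=2)]))
```

```text
(no output)
```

View pics/o7.png

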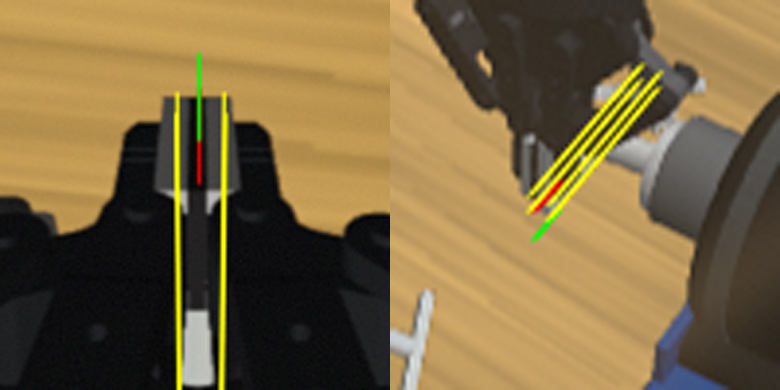

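Run:
```python
from h import *; import cv2
s=arm.get_image("scene")
cv2.imwrite("pics/s8.png",cv2.resize(s["frame"][210:270,325:405,::-1],None,fx=9,fy=9,interpolation=cv2.INTER_CUBIC))
```

```text
(no output)
```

View pics/s8.png

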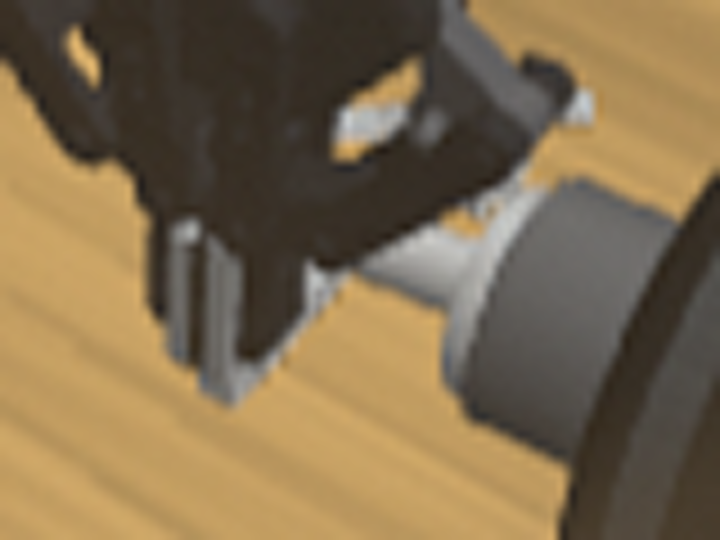

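Run:
```python
from h import *
T=toolT();im=arm.get_image("wrist");s=arm.get_image("scene");W=T@np.array(im["T_tool_cam"])
def tri(r1,r2):
    A=[];b=[]
    for o,d in(r1,r2):
        d=d/np.linalg.norm(d);P=np.eye(3)-np.outer(d,d);A.append(P);b.append(P@o)
    return np.linalg.lstsq(np.vstack(A),np.hstack(b),rcond=None)[0]
p=tri(ray(im,326.8,237,W),ray(s,347.8,252));print(p,proj(im,p,W),proj(s,p),np.linalg.inv(T)@np.append(p,1))
print(proj(s,T[:3,3]),proj(s,T[:3,3]-[0,0,.019]))
```

```text
[0.6353 0.0996 0.0838] [326.011  238.0982] [347.4382 252.1821] [-0.0021 -0.0001 -0.0094  1.    ]
[350.1058 249.7311] [349.7377 257.1696]
```

The fingers shut completely, so the bar was not between them. Triangulating the pad tips from two cameras puts them at about z = 0.084, just above the bar's top face. They are about 20 mm shorter than stated. I open, go lower and check again.

{"api": "drive_tool", "payload": {"rows": [[0,0,0,0,0,0,0.045],[0,0,0,0,0,0,0.045],[0,0,0,0,0,0,0.045],[0.015,0,0,0,0,0,0.045],[0.005,0,0,0,0,0,0.045]]}}

```text
clock: 5.5
position: [0.6253, 0.0982, 0.0601]
tool_rot: [0.056, 1.569, -2.964]
contact_force: [-0.3, -0.5, 0.2]
opening: 0.523
```

{"api": "drive_tool", "payload": {"rows": [[0,0,0,0,0,0,0.006],[0,0,0,0,0,0,0.006],[0,0,0,0,0,0,0.004],[0,0,0,0,0,0,0.002]], "grip_force": 40}}

```text
clock: 6.0
position: [0.6262, 0.0985, 0.062]
tool_rot: [-2.821, 1.57, 0.442]
contact_force: [-0.6, -0.2, 0.6]
opening: 0.107
```

Run:
```python
from h import *; import cv2
o=arm.get_obs();print(o["clock"],o["position"],o["contact_force"],o["moment"],o["opening"])
s=arm.get_image("scene");f=arm.get_image("wrist")["frame"]
cv2.imwrite("pics/s9.png",np.hstack([cv2.resize(s["frame"][210:270,325:405,::-1],(520,390),interpolation=2),cv2.resize(f[200:350,260:370,::-1],(280,390))]))
```

```text
6.0 [0.6262 0.0985 0.062 ] [-0.633  -0.1901  0.6193] [ 0.1058  0.0597 -0.0147] 0.10711821147532219
```

View pics/s9.png

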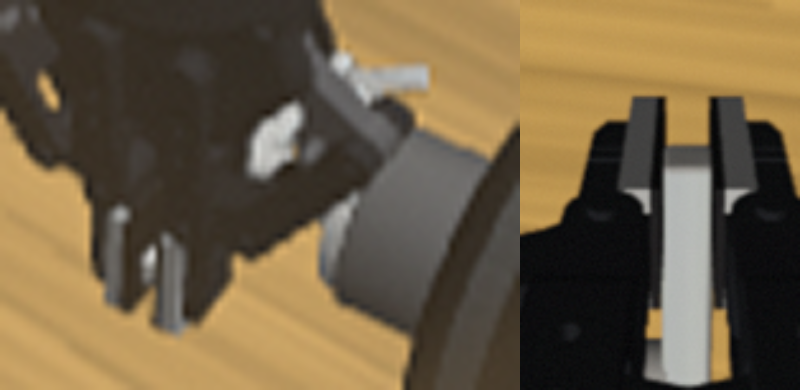

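{"api": "drive_tool", "payload": {"rows": [[0,0,0,0,0,0,0.0],[0,0,0,0,0,0,0.0]], "grip_force": 50}}

```text
clock: 6.35
position: [0.6261, 0.0984, 0.0618]
tool_rot: [-2.88, 1.571, 0.383]
contact_force: [-0.1, 0.1, 1.7]
opening: 0.096
```

{"api": "drive_tool", "payload": {"rows": [[-0.0078,0.0004,0.0007,0,0,0,0.0],[-0.0076,0.0005,0.002,0,0,0,0.0],[-0.0071,0.0004,0.0033,0,0,0,0.0],[0,0,0,0,0,0,0.0]]}}

```text
clock: 6.85
position: [0.6201, 0.0967, 0.0848]
tool_rot: [-2.206, 1.57, 1.057]
contact_force: [-0.9, 4.0, -6.8]
opening: 0.099
```

Run:
```python
from h import *; import cv2
o=arm.get_obs();print(o["clock"],o["position"],o["contact_force"],o["moment"],o["opening"])
s=arm.get_image("scene");f=arm.get_image("wrist")["frame"]
cv2.imwrite("pics/s10.png",np.hstack([cv2.resize(s["frame"][195:270,320:420,::-1],(520,390),interpolation=2),cv2.resize(f[200:350,260:370,::-1],(280,390))]))
```

```text
6.85 [0.6201 0.0967 0.0848] [-0.8679  4.0045 -6.7811] [ 0.7694 -0.3612 -0.165 ] 0.09927779096885844
```

View pics/s10.png

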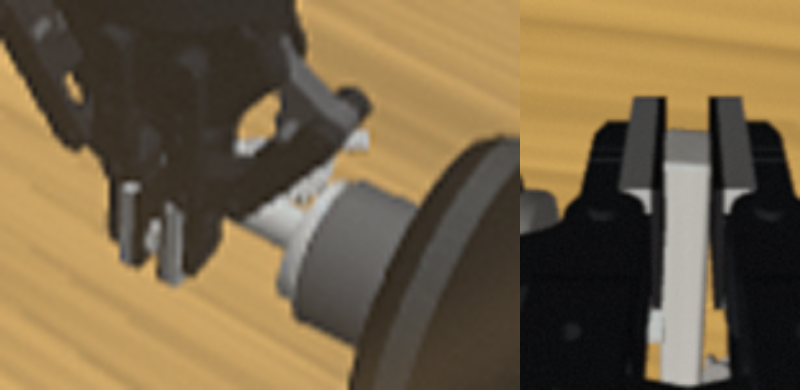

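The bar is still gripped and turning. Its end face now shows larger, and the forces are small.

{"api": "drive_tool", "payload": {"rows": [[-0.0064,0.0005,0.0045,0,0,0,0.0],[-0.0055,0.0004,0.0055,0,0,0,0.0],[-0.0045,0.0005,0.0064,0,0,0,0.0],[0,0,0,0,0,0,0.0]]}}

```text
clock: 7.45
position: [0.6045, 0.0937, 0.101]
tool_rot: [-2.546, 1.569, 0.717]
contact_force: [2.9, 7.6, -7.3]
opening: 0.104
```

Run:
```python
from h import *; import cv2
o=arm.get_obs();print(o["clock"],o["position"],o["contact_force"],o["moment"],o["opening"])
s=arm.get_image("scene");f=arm.get_image("wrist")["frame"]
cv2.imwrite("pics/s11.png",np.hstack([cv2.resize(s["frame"][195:270,320:420,::-1],(520,390),interpolation=2),cv2.resize(f[200:350,260:370,::-1],(280,390))]))
```

```text
7.45 [0.6045 0.0937 0.101 ] [ 2.9184  7.6435 -7.2704] [ 1.5871 -0.9795 -0.2974] 0.10437100028295067
```

View pics/s11.png

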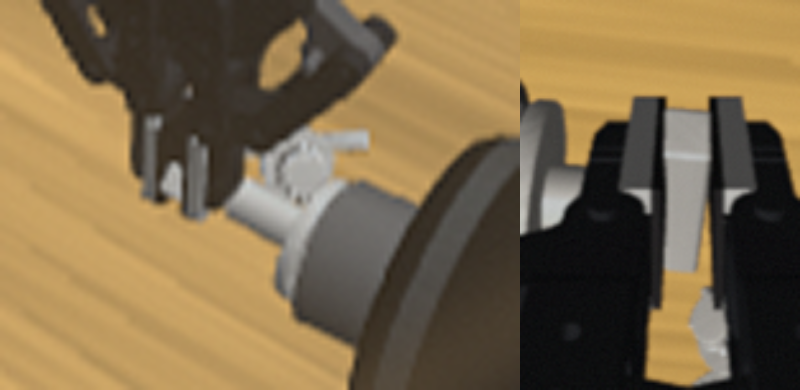

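{"api": "drive_tool", "payload": {"rows": [[-0.0033,0.0002,0.0071,0,0,0,0.0],[-0.002,0.0002,0.0076,0,0,0,0.0],[-0.0007,0.0002,0.0078,0,0,0,0.0],[0,0,0,0,0,0,0.0]]}}

```text
clock: 8.05
position: [0.5832, 0.0888, 0.1076]
tool_rot: [2.934, 1.567, -0.087]
contact_force: [5.5, -0.7, 1.7]
opening: 0.1
```

Run:
```python
from h import *; import cv2
o=arm.get_obs();print(o["clock"],o["position"],o["contact_force"],o["moment"],o["opening"])
s=arm.get_image("scene");f=arm.get_image("wrist")["frame"]
cv2.imwrite("pics/s12.png",np.hstack([cv2.resize(s["frame"][195:270,320:420,::-1],(520,390),interpolation=2),cv2.resize(f[200:350,260:370,::-1],(280,390))]))
```

```text
8.05 [0.5832 0.0888 0.1076] [ 5.4974 -0.7236  1.6769] [-0.0603 -1.5434 -0.1549] 0.10036929828023133
```

View pics/s12.png

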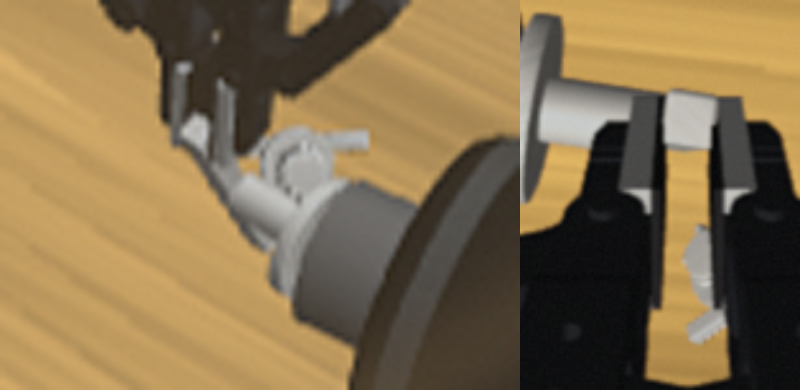

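The bar is now upright, with its lower end at about (265,245) in the scene crop. I pull straight out along tool +y.

{"api": "drive_tool", "payload": {"rows": [[0,0.006,0,0,0,0,0.0],[0,0.01,0,0,0,0,0.0],[0,0.01,0,0,0,0,0.0]]}}

```text
clock: 8.52
position: [0.585, 0.0627, 0.1067]
tool_rot: [1.018, 1.57, -2.002]
contact_force: [-0.1, 0.4, -2.3]
opening: 0.096
```

Run:
```python
from h import *; import cv2
o=arm.get_obs();print(o["clock"],o["position"],o["contact_force"],o["moment"],o["opening"])
s=arm.get_image("scene");f=arm.get_image("wrist")["frame"]
cv2.imwrite("pics/s13.png",np.hstack([cv2.resize(s["frame"][195:270,320:420,::-1],(520,390),interpolation=2),cv2.resize(f[200:350,260:370,::-1],(280,390))]))
```

```text
8.525 [0.585  0.0627 0.1067] [-0.0538  0.3778 -2.2564] [-0.0683 -0.0229  0.0766] 0.09554589819683995
```

View pics/s13.png

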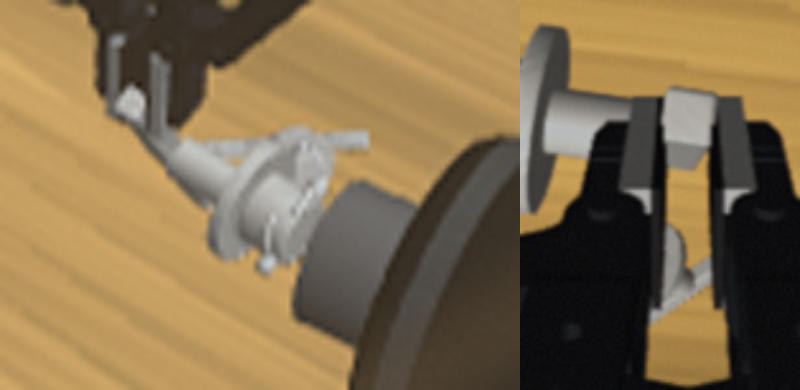

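The plug is out of the collar, and the 2 N downward load matches its weight. I keep pulling straight, then lift and carry it to the tray.

{"api": "drive_tool", "payload": {"rows": [[0,0.02,0,0,0,0,0.0],[0,0.035,0,0,0,0,0.0],[-0.02,0.035,0.01,0,0,0,0.0],[-0.03,0.035,0.02,0,0,0,0.0],[-0.03,0.035,0.025,0,0,0,0.0]]}}

```text
clock: 9.25
position: [0.5491, -0.1038, 0.1873]
tool_rot: [0.262, 1.57, -2.758]
contact_force: [0.7, -0.6, -1.7]
opening: 0.097
```

{"api": "drive_tool", "payload": {"rows": [[-0.01,0.035,0.025,0,0,0,0.0],[0,0.035,0.025,0,0,0,0.0],[0,0.035,0.025,0,0,0,0.0],[0,0.035,0.02,0,0,0,0.0],[0,0.03,0.01,0,0,0,0.0]]}}

```text
clock: 9.88
position: [0.4647, -0.2856, 0.1967]
tool_rot: [0.635, 1.57, -2.386]
contact_force: [-0.8, 0.0, -1.6]
opening: 0.099
```

{"api": "drive_tool", "payload": {"rows": [[0,0,0,0,0,0,0.0],[0,0,0,0,0,0,0.0]]}}

```text
clock: 10.12
position: [0.4661, -0.2831, 0.1965]
tool_rot: [-1.112, 1.57, 2.151]
contact_force: [-0.5, 0.9, -1.5]
opening: 0.097
```

Run:
```python
from h import *; import cv2
o=arm.get_obs();print(o["clock"],o["position"],o["contact_force"],o["moment"],o["opening"])
T=toolT();print(T)
s=arm.get_image("scene");t=arm.get_image("top");f=arm.get_image("wrist")["frame"]
cv2.imwrite("pics/s14.png",np.hstack([cv2.resize(s["frame"][60:260,150:370,::-1],(440,400),interpolation=2),cv2.resize(f[:,:,::-1],(360,225)) if 0 else cv2.resize(f[:,160:480,::-1],(320,400))]))
cv2.imwrite("pics/t14.png",t["frame"][:,:,::-1])
```

```text
10.125 [ 0.4661 -0.2831  0.1965] [-0.4508  0.9441 -1.5213] [-0.0127  0.0088 -0.0059] 0.09657142170719062
[[-0.0003  0.1213 -0.9926  0.4661]
 [ 0.0004 -0.9926 -0.1213 -0.2831]
 [-1.     -0.0004  0.0002  0.1965]
 [ 0.      0.      0.      1.    ]]
```

View pics/s14.png

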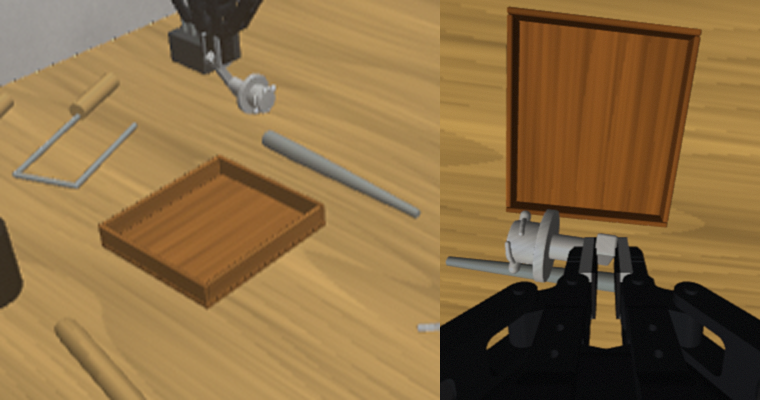

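View pics/t14.png

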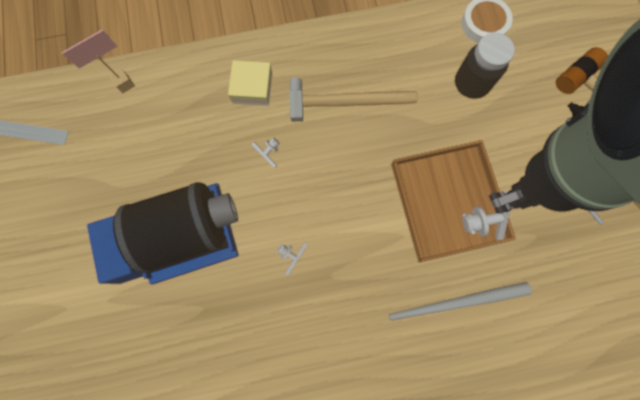

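Run:
```python
from h import *
T=toolT();im=arm.get_image("wrist");W=T@np.array(im["T_tool_cam"]);s=arm.get_image("scene")
print("wrist",[onz(im,160+(u-440),v,.032,W)[:2] for u,v in[(508,9),(699,32),(666,225),(508,210)]])
print("scene",[onz(s,150+u/2,60+v/2,.032)[:2] for u,v in[(220,157),(325,207),(208,286),(100,230)]])
print(proj(im,[.4661,-.2831,.03],W))
```

```text
wrist [array([ 0.6121, -0.1752]), array([ 0.6152, -0.3509]), array([ 0.4217, -0.3558]), array([ 0.4179, -0.1807])]
scene [array([ 0.4229, -0.3505]), array([ 0.4196, -0.1728]), array([ 0.6102, -0.172 ]), array([ 0.6218, -0.3422])]
[326.1848 178.2994]
```

{"api": "drive_tool", "payload": {"rows": [[0.03,0,0,0,0,0,0.0],[0.04,0,0,0,0,0,0.0],[0.03,0,0,0,0,0,0.0],[0.005,0,0,0,0,0,0.0]]}}

```text
clock: 10.88
position: [0.4687, -0.2825, 0.0913]
tool_rot: [2.999, 1.567, -0.02]
contact_force: [10.1, 4.2, 18.2]
opening: 0.093
```

{"api": "drive_tool", "payload": {"rows": [[0.003,0,0,0,0,0,0.0],[0.003,0,0,0,0,0,0.0],[0.003,0,0,0,0,0,0.0]]}}

```text
clock: 11.25
position: [0.4711, -0.283, 0.0847]
tool_rot: [2.791, 1.562, -0.227]
contact_force: [17.2, 2.9, 21.2]
opening: 0.089
```

Run:
```python
from h import *; import cv2
o=arm.get_obs();print(o["clock"],o["position"],o["contact_force"],o["moment"],o["opening"])
s=arm.get_image("scene");f=arm.get_image("wrist")["frame"]
cv2.imwrite("pics/s15.png",np.hstack([cv2.resize(s["frame"][80:230,190:330,::-1],(420,450),interpolation=2),cv2.resize(f[:,160:480,::-1],(360,450))]))
```

```text
11.25 [ 0.4711 -0.283   0.0847] [17.2012  2.8744 21.22  ] [ 0.8429 -3.6604 -0.1343] 0.08938970185853091
```

View pics/s15.png

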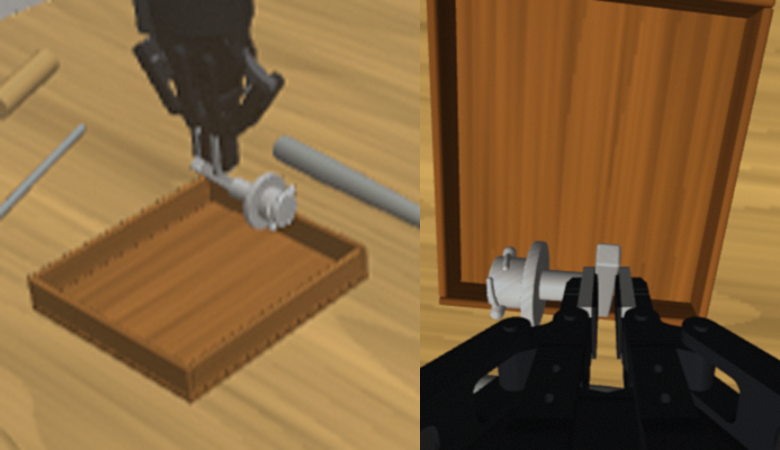

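The bar's lower end is on the tray floor, with 21 N, and the bar has begun to lean toward +x. I ease the grip and lay it down along an arc.

{"api": "drive_tool", "payload": {"rows": [[0,0,-0.006,0,0,0,0.0],[0.004,0,-0.012,0,0,0,0.0],[0.007,0,-0.013,0,0,0,0.0],[0,0,0,0,0,0,0.0]], "grip_force": 25}}

```text
clock: 11.85
position: [0.4981, -0.2787, 0.0707]
tool_rot: [-1.317, 1.57, 1.947]
contact_force: [1.9, -0.6, 1.3]
opening: 0.092
```

Run:
```python
from h import *; import cv2
o=arm.get_obs();print(o["clock"],o["position"],o["contact_force"],o["moment"],o["opening"])
s=arm.get_image("scene");f=arm.get_image("wrist")["frame"]
cv2.imwrite("pics/s16.png",np.hstack([cv2.resize(s["frame"][80:230,190:330,::-1],(420,450),interpolation=2),cv2.resize(f[:,160:480,::-1],(360,450))]))
```

```text
11.85 [ 0.4981 -0.2787  0.0707] [ 1.9117 -0.6401  1.2661] [-0.0431 -0.4314  0.0123] 0.09233817561492708
```

View pics/s16.png

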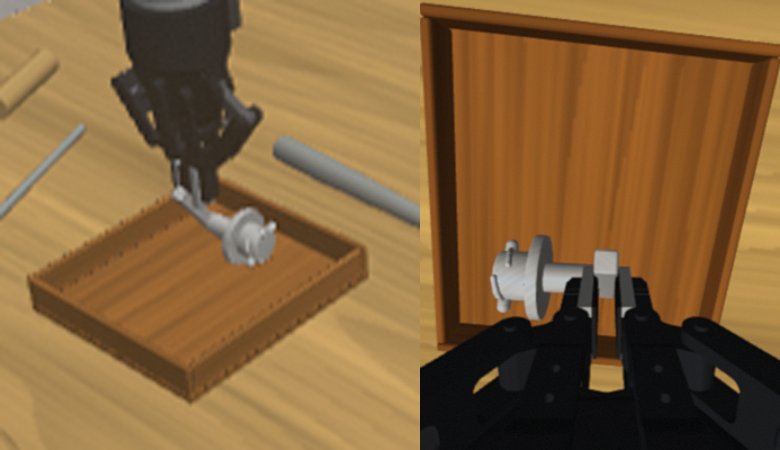

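{"api": "drive_tool", "payload": {"rows": [[0.009,0,-0.013,0,0,0,0.0],[0.011,0,-0.011,0,0,0,0.0],[0.012,0,-0.009,0,0,0,0.0],[0,0,0,0,0,0,0.0]]}}

```text
clock: 12.45
position: [0.5312, -0.2748, 0.0385]
tool_rot: [-2.645, 1.57, 0.619]
contact_force: [4.0, -0.2, 5.0]
opening: 0.091
```

Run:
```python
from h import *; import cv2
o=arm.get_obs();print(o["clock"],o["position"],o["contact_force"],o["moment"],o["opening"])
s=arm.get_image("scene");f=arm.get_image("wrist")["frame"]
cv2.imwrite("pics/s17.png",np.hstack([cv2.resize(s["frame"][80:230,190:330,::-1],(420,450),interpolation=2),cv2.resize(f[:,160:480,::-1],(360,450))]))
```

```text
12.45 [ 0.5312 -0.2748  0.0385] [ 4.0397 -0.2122  5.0448] [-0.0345 -0.7658  0.0597] 0.09134590280496402
```

View pics/s17.png

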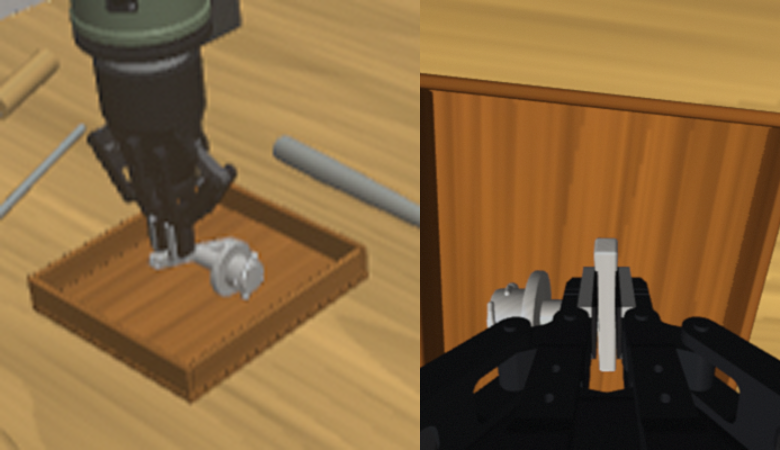

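{"api": "drive_tool", "payload": {"rows": [[0.009,0,-0.006,0,0,0,0.0],[0.007,0,-0.003,0,0,0,0.0],[0,0,0,0,0,0,0.0]]}}

```text
clock: 12.92
position: [0.5385, -0.2747, 0.0236]
tool_rot: [0.505, 1.57, -2.515]
contact_force: [1.3, -1.1, 6.5]
opening: 0.088
```

Run:
```python
from h import *; import cv2
o=arm.get_obs();print(o["clock"],o["position"],o["contact_force"],o["moment"],o["opening"])
s=arm.get_image("scene");f=arm.get_image("wrist")["frame"]
cv2.imwrite("pics/s18.png",np.hstack([cv2.resize(s["frame"][110:210,190:310,::-1],(480,400),interpolation=2),cv2.resize(f[100:400,180:420,::-1],(320,400))]))
```

```text
12.925 [ 0.5385 -0.2747  0.0236] [ 1.3225 -1.1414  6.5227] [-0.0526  0.1412  0.1022] 0.08797393357840558
```

View pics/s18.png

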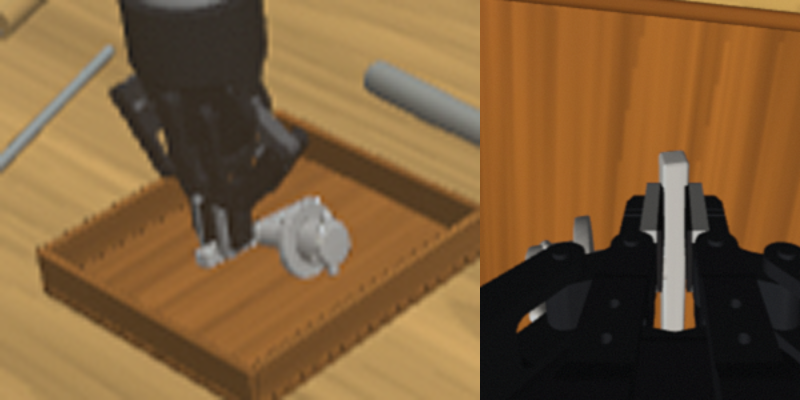

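The bar lies nearly flat, with the flange on the tray floor. I open only slightly, to keep the finger off the flange, and then lift.

{"api": "drive_tool", "payload": {"rows": [[0,0,0,0,0,0,0.016],[0,0,0,0,0,0,0.022],[0,0,0,0,0,0,0.022],[0,0,0,0,0,0,0.022]]}}

```text
clock: 13.52
position: [0.5387, -0.2743, 0.0235]
tool_rot: [-0.561, 1.571, 2.702]
contact_force: [0.2, 0.1, 0.2]
opening: 0.258
```

{"api": "drive_tool", "payload": {"rows": [[-0.01,0,0,0,0,0,0.022],[-0.03,0,0,0,0,0,0.022],[-0.05,0,0,0,0,0,0.022],[-0.05,0,0,0,0,0,0.022],[0,0,0,0,0,0,0.022]]}}

```text
clock: 14.15
position: [0.5405, -0.2752, 0.1682]
tool_rot: [2.607, 1.564, -0.413]
contact_force: [0.8, -0.4, -0.6]
opening: 0.259
```

Run:
```python
from h import *; import cv2
o=arm.get_obs();print(o["clock"],o["position"],o["contact_force"],o["moment"],o["opening"])
s=arm.get_image("scene");f=arm.get_image("wrist")["frame"]
cv2.imwrite("pics/s19.png",np.hstack([cv2.resize(s["frame"][80:230,190:330,::-1],(420,450),interpolation=2),cv2.resize(f[:,160:480,::-1],(360,450))]))
print([(d["extent"],d["confidence"]) for d in arm.look_for("plug","scene")])
```

```text
14.15 [ 0.5405 -0.2752  0.1682] [ 0.8469 -0.4129 -0.5758] [ 0.0205  0.0051 -0.0007] 0.2589423230940522
[([239.9, 156.7, 33.7, 26.4], 0.79), ([295.8, 277.1, 24.4, 29.3], 0.76), ([359.9, 217.5, 28.0, 14.2], 0.49)]
```

View pics/s19.png

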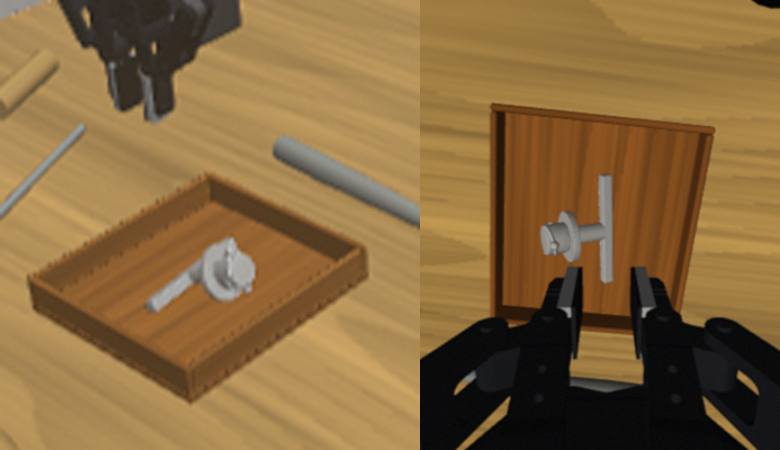

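The plug lies wholly inside the tray and the gripper is clear. I check that it stays still, then hand in.

{"api": "drive_tool", "payload": {"rows": [[-0.03,0,0,0,0,0,0.022],[0,0,0,0,0,0,0.022],[0,0,0,0,0,0,0.022],[0,0,0,0,0,0,0.022]]}}

```text
clock: 14.8
position: [0.5384, -0.2741, 0.1925]
tool_rot: [-0.559, 1.569, 2.704]
contact_force: [-0.0, 0.3, 0.0]
opening: 0.255
```

Run:
```python
from h import *; import cv2
s=arm.get_image("scene");print([(d["extent"],d["confidence"]) for d in arm.look_for("plug","scene")])
cv2.imwrite("pics/s20.png",s["frame"][:,:,::-1])
print(arm.get_obs()["clock"]);print(arm.close_job())
```

```text
[([239.7, 157.9, 35.0, 24.1], 0.96), ([358.9, 220.6, 34.4, 10.6], 0.78), ([295.7, 272.9, 24.9, 32.8], 0.68)]
14.9
the job is handed in; nothing more can be done
None
```

View pics/s20.png

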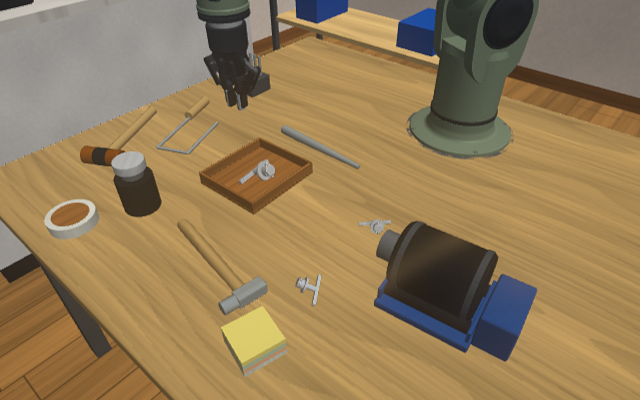

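I turned the plug about 90° anticlockwise by its bar end and drew it straight out of the port. Then I lowered it into the tray, laid it down and only then let go. I handed the job in at 14.9 s of the 48 s allowed.

- **Last checks:** the final picture shows the plug lying inside the tray at about (257,170) and the port empty. The two small look-alikes and the barrel are where they were. The gripper is clear, with about 0 N on the wrist, and the plug network's find in the tray agreed within 1–2 px across two pictures.
- **First grasp missed:** the fingers shut just above the bar. Two-camera triangulation put the visible fingertips about at the reported TCP, not 19 mm ahead as stated. Going 20 mm lower gave a good grip.
- **Setting down:** the bar touched the tray floor earlier than I had worked out. The measured contact force was about 27 N at its peak, and the bar slid some 20 mm through the fingers as I laid it flat.

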